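# Raise the lane barrier and push the label roll through

## Robot

A 6-joint arm with a two-finger parallel gripper is mounted at the origin on a cart in front of the work surface, level with it; the furniture and walls round the work are solid. World frame = base frame: x ahead of the robot, y to its left, z up, the work surface at z = 0. Lengths are in mm, angles in rad, forces in N, time in s.
With the tool pointing down it reaches from about 350 to 975 mm from the base axis. Payload 4.9 kg.
Tool frame: the origin (TCP) lies at the very end of the fingers, on their centre line; the grasp point (between the pads) lies 19 mm behind it; x points along the fingers, z is the direction in which the jaws open and shut, and the axes are right-handed (so a half turn about x gives the same grasp; the last joint's range is limited). The gripper opens to 85 mm and grips with 20 to 120 N. Pads are 22 mm wide; open, the fingers measure 114 mm over their backs; the gripper's body (76 mm by 85 mm) begins 54 mm behind the grasp point. The pads swing forward as they close: fully open they stand 13 mm farther back than shut.
Start: joints at [1.121, 0.053, 1.613, -0, 1.476, -0.119], TCP at [202.989, 591.098, 231.304] pointing down, gripper open.
Joint ranges: [-3.01, 3.01], [-1.01, 2.22], [0.06, 2.58], [-1.02, 4.17], [0.09, 2.62], [-3.14, 3.14]. Speed limits (rad/s): [2.57, 2.57, 3.14, 3.14, 3.14, 3.14].

## Interface

Orientations are given as a unit quaternion [w, x, y, z].
In Python, from cell import sense, get_image, get_calibration, finish_job gives the robot as it stands.
- The arm moves only by the shell command python3 -m inch 'ROWS' [FORCE]. ROWS is JSON, a list of rows, each a list of 7 numbers: the turn, a rotation vector about the tool's x, y, z in rad, then the shift along the tool's x, y, z in cm, then the closure, from 0 (fully open) to 1 (shut). A call has 1 to 12 rows; each row shifts and turns the pose as measured when the row begins, along the tool's axes as they then stand; what a row does not reach is not made up. A row lasts 1/10 s, in which the tool goes at most 50 mm and 8.59 degrees, less where a joint would pass 70% of its speed; a pose out of reach is approached as far as the arm can. A call is refused whole if a number of a shift passes 5 or a number of a turn 0.15, either way. A call with a gripper value outside its range is refused whole. The fingers move at their own pace and stop on an object; FORCE is the grip in N (left out, the last holds). Time passes only in rows, so rows that do not move let the fingers close. It gives the time, the measured TCP pose, the force and the opening at its end, in the units of the state.
- sense(): the state, without advancing time (a new reading comes with each control period).
- get_image(name): name is "side" or "top"; returns (picture, depth): 480x640x3 uint8, red, green, blue; 480x640 float32, mm along the optical axis (not along the pixel's ray), 0 where there is no reading.
- get_calibration(name): a dict with "camera_matrix" (3x3 intrinsics, pixels), "D" ([k1, k2, p1, p2, k3] as OpenCV has them; the pictures are not rectified), "cam_to_world" (4x4, takes a point from camera to world coordinates). Camera axes: x right, y down, z forward; pixel columns grow to the right and rows downward; lengths in mm; the calibration is good to about 2 mm. A picture is of the moment at which its call begins. get_calibration takes no time and is no camera call.
- finish_job(): hands the job in, once; it reports no verdict.
The state is a dict: "time": time; "joints": joint angles; "qd": joint speeds; "effort": joint torques, N m; "eef_pos": TCP position; "tcp_rot": TCP orientation; "contact_force": force on the tool from outside, world axes, zero at the start; "wrist_torque": the same for the moment, N m; "finger_gap": finger opening in mm.
Only numpy, scipy, OpenCV 4.12 (cv2) and the standard library are available. Lean on these libraries where they do the work, as an engineer would, in place of code of your own. Each camera call takes 0.05 s, during which the arm holds its last target. There are 200 camera calls.

## Task

Push the counterweighted barrier arm of the small feed lane up with the fingers until it tips over past its balance point and stays raised by itself. Then push the white label roll along the lane, under the raised arm, until it rests against the end stop. Do not lift the roll or knock it over, and leave the things beside the lane where they stand.

Things in the scene. Friction and masses are not known exactly. Their poses are not given: they have to be found in the camera images.
- lane: feed lane fixed to the bench. Grey deck 310 mm long (x -165 to +145 mm), 112 mm wide, top at z 6 mm; aluminium side rails 96 mm apart inside, top at z 24 mm. Origin: on the bench, mid lane, under the closed barrier arm. +x runs along the lane away from the robot, +y to its left. A thin rest post stands under the arm at y -67 mm, to z 77 mm
- end_stop (a point): middle of the face of the rubber pad on the end stop, the cross plate at the lane's far end (top at z 36 mm): lane x +133 mm, y 0, z 19 mm. When the roll rests against it, the roll's origin is 42 mm before this point, at lane x +91 mm
- hinge (a point): centre of the arm's hinge, at lane x 0, y +130 mm, z 85 mm, in a dark steel yoke left of the lane (46 mm in x with its pin, 30 mm in y, top at z 102 mm). Its axis is the lane's x direction. A round dark counterweight (48 mm across) sits on a bent tail behind it
- barrier (a joint): angle of the barrier arm, rad: 0 level across the lane on its rest, 1.75 fully raised against its stop; the free end (242 mm from the hinge, right of the lane) swings up and over to the lane's +y. Its weight holds it down (about 1 N at the peg). It balances at about 0.80 rad: let go below that it falls shut, above it goes on by itself to 1.75 in 1 to 2 s and stays
- push_peg (a point): middle of the plain steel push peg near the arm's free end: round, 14 mm thick, parallel to the lane's x axis, sticking out 52 mm from the aluminium arm bar (14 mm in x, 16 mm high, with a thin skirt over the lane down to z 45 mm) towards the robot (lane x -59 to -7 mm). 230 mm from the hinge; closed: lane x -34, y -100, z 85 mm, nothing below it
- label_roll: the white label roll, 84 mm across, 62 mm high, about 0.2 kg, with a hole of 28 mm upright through its middle, standing flat on the lane's deck on the robot's side of the barrier, loosely guided by the rails. Origin: centre of its underside.
- tape_roll: cream roll of packing tape lying flat on the bench to the right of the lane, 100 mm across, 50 mm high; bystander. Origin: centre of its underside
- stapler: blue stapler on the bench to the right of the lane, 36 x 134 x 48 mm, long along its y; bystander. Origin: centre of its underside
- stamp: hand stamp with a wooden knob standing on the bench to the left of the lane, 28 x 50 x 69 mm; bystander. Origin: centre of its underside
- glue_stick: glue stick standing on the bench to the left of the lane, 27 mm thick, 92 mm high; bystander. Origin: centre of its underside
Not all that is in view belongs to the job. What is shaped like the label_roll but green is not meant.

How it is judged:
By the outcome, as a careful person would: the job done as asked, in the order asked, and still so for the second after the job is handed in, with the robot touching nothing.
It also fails if it takes over 64 s, if anything falls off the work surface, if the arm or the gripper's body presses on something with over 40 N, if the wrist force passes 120 N, or if a joint passes its speed limit or range.

## Working session

There is one attempt and no reset: what is moved stays moved. The work goes in short steps, Python scripts to look and compute and a shell command to move; the robot and the scene stay as the last step left them, time stands still between calls to the robot, and variables do not carry over. Pictures are saved under pics/ and viewed, about 8 in all and at most 12, crops included, and the job is handed in when it is done.

```bash
ls; mkdir -p pics; cat > h.py <<'E'
import numpy as np, cv2, json
from cell import sense, get_image, get_calibration
from scipy.spatial.transform import Rotation as R
def cal(n):
    c=get_calibration(n); return np.array(c["camera_matrix"]),np.array(c["D"]),np.array(c["cam_to_world"])
def ray(n,u,v):
    K,D,T=cal(n); p=cv2.undistortPoints(np.array([[[u,v]]],float),K,D)[0,0]
    return T[:3,3],T[:3,:3]@np.array([p[0],p[1],1])
def onz(n,u,v,z):
    o,d=ray(n,u,v); return o+d*(z-o[2])/d[2]
def cloud(n,dep):
    K,D,T=cal(n); h,w=dep.shape; g=np.stack(np.meshgrid(np.arange(w),np.arange(h)),-1).reshape(-1,1,2).astype(float)
    p=cv2.undistortPoints(g,K,D).reshape(h,w,2); P=np.dstack([p*dep[...,None],dep])
    return P@T[:3,:3].T+T[:3,3]
def grab(n,f):
    im,d=get_image(n); cv2.imwrite(f"pics/{f}.png",im[...,::-1]); np.save(f"pics/{f}.npy",d); return im,d
E
python3 - <<'E'
from h import *
for n in("top","side"): grab(n,n+"0"); print(n,cal(n)[2].round(2).tolist())
s=sense();print(s["eef_pos"],R.from_quat(s["tcp_rot"],scalar_first=True).as_matrix().round(2).tolist(),s["time"])
E
```

```text
pics
top [[0.02, -0.99, 0.15, 367.15], [-1.0, -0.02, 0.0, 55.09], [0.0, -0.15, -0.99, 1324.27], [0.0, 0.0, 0.0, 1.0]]
side [[1.0, 0.04, -0.05, 596.31], [0.06, -0.41, 0.91, -777.62], [0.02, -0.91, -0.41, 456.76], [0.0, 0.0, 0.0, 1.0]]
[202.73095878 590.59091713 230.15294807] [[-0.0, -0.95, 0.32], [-0.0, 0.32, 0.95], [-1.0, 0.0, -0.0]] 0.1
```

View pics/top0.png

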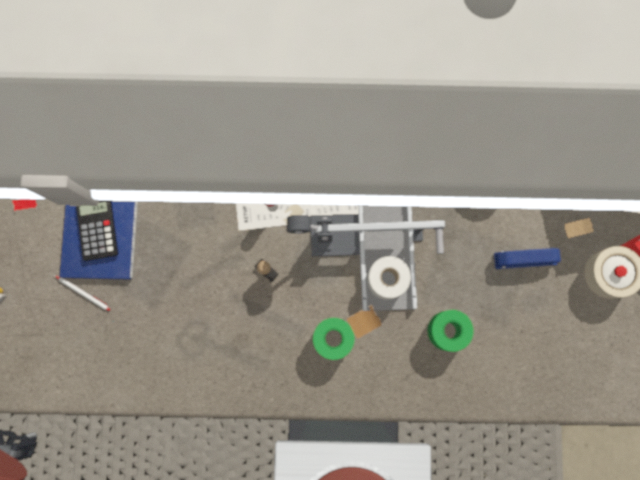

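View pics/side0.png

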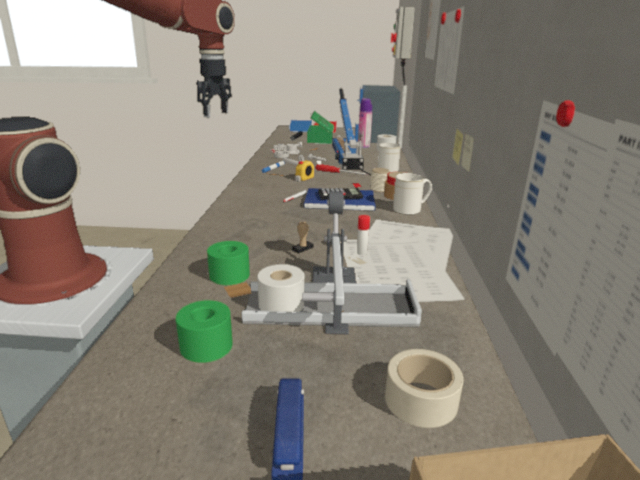

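Top view: the white roll is at (389,277), the arm bar runs (315,228)–(444,225), and the peg is at about (440,240). Green rolls at (333,339) and (452,331) don't fit by colour. In the side view the white roll is at (281,290), cream tape at (424,387), stapler at (289,425), stamp at (303,238) and glue stick at (363,235). Next I'll measure and make an enlarged crop.

```bash
python3 - <<'E'
from h import *
im=cv2.imread("pics/top0.png"); d=np.load("pics/top0.npy"); P=cloud("top",d)
hsv=cv2.cvtColor(im,cv2.COLOR_BGR2HSV)
def q(u,v): return P[v,u].round(0).tolist()
for nm,u,v in [("rollrim",378,270),("deck",385,230),("deck2",385,300),("bar",400,227),("barend",440,224),("peg",440,245),("railL",362,270),("railR",413,270),("shelf",400,150),("strip",400,201),("bench",450,270),("stapler",525,258),("mug",600,272)]: print(nm,q(u,v))
# roll: white pixels at z~68
roi=np.zeros(d.shape,bool); roi[245:310,355:425]=1
m=roi&(abs(P[...,2]-68)<8)
c=cv2.minEnclosingCircle(np.argwhere(m)[:,::-1].astype(np.float32)); print("roll",c, onz("top",*c[0],68).round(1))
# bar/peg high pts z 75..105
roi[:]=0; roi[205:265,280:460]=1
m=roi&(P[...,2]>72)&(P[...,2]<115)&~((P[...,2]<76)&(np.indices(d.shape)[0]>255))
q_=P[m]; 
for y0 in range(-200,220,20):
    s=q_[(q_[:,1]>=y0)&(q_[:,1]<y0+20)]
    if len(s): print(y0,len(s),s.min(0).round(0),s.max(0).round(0))
# rails z~24
roi[:]=0; roi[205:315,350:425]=1
for a,b in((350,372),(403,425)):
    r=np.zeros_like(roi); r[235:310,a:b]=1
    s=P[r&(abs(P[...,2]-24)<5)]
    print("rail",len(s),np.polyfit(s[:,0],s[:,1],1), s.min(0).round(),s.max(0).round(), s.mean(0).round())
cv2.imwrite("pics/crop1.png",cv2.resize(im[195:320,280:470],None,fx=4,fy=4,interpolation=cv2.INTER_CUBIC))
E
```

```text
rollrim [503.0, -44.0, 68.0]
deck [584.0, -57.0, 79.0]
deck2 [446.0, -64.0, 6.0]
bar [588.0, -86.0, 92.0]
barend [596.0, -166.0, 93.0]
peg [553.0, -166.0, 91.0]
railL [507.0, -14.0, 22.0]
railR [509.0, -121.0, 26.0]
shelf [435.0, 30.0, 1106.0]
strip [425.0, 25.0, 1065.0]
bench [514.0, -204.0, -0.0]
stapler [367.0, 55.0, 1324.0]
mug [509.0, -499.0, 57.0]
roll ((389.7258605957031, 276.94873046875), 20.754314422607422) [489.5 -68.   68. ]
-180 177 [ 537. -174.   83.] [ 603. -160.  100.]
-160 131 [ 537. -160.   80.] [ 603. -140.   99.]
-140 80 [ 586. -140.   75.] [ 602. -120.   99.]
-120 77 [ 586. -120.   77.] [ 600. -100.   98.]
-100 78 [ 585. -100.   81.] [599. -80.  98.]
-80 71 [583. -80.  85.] [599. -61. 101.]
-60 79 [583. -60.  79.] [596. -40.  99.]
-40 79 [581. -40.  80.] [596. -21.  98.]
-20 71 [581. -20.  87.] [595.  -1.  98.]
0 80 [579.   0.  80.] [593.  19.  98.]
20 79 [578.  20.  84.] [593.  39. 101.]
40 123 [562.  41.  72.] [600.  59. 104.]
60 210 [561.  60.  73.] [607.  79. 109.]
80 38 [575.  81.  83.] [598.  90. 114.]
rail 280 [  0.057887   -46.46428998] [426. -34.  19.] [582.  -9.  29.] [504. -17.  24.]
rail 262 [ 3.60861942e-02 -1.38253722e+02] [ 430. -126.   19.] [ 584. -113.   29.] [ 506. -120.   24.]
```

View pics/crop1.png

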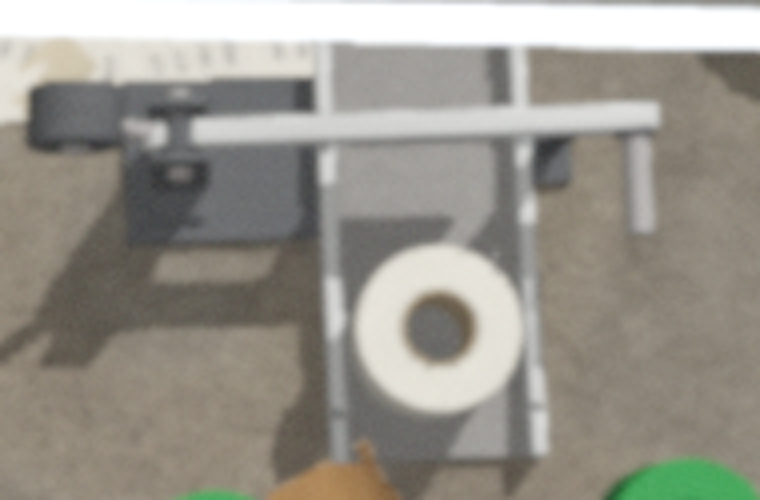

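Confirmed: the only white roll is at top (389,277), world (489,-68). The lane origin is about (591,-65) with yaw about 0.05. I'll push the peg from the right with closed fingers tilted 45°, and first need a helper that works out the rows.

```bash
cat >> h.py <<'E'
O=np.array([591,-64.5]);YAW=.05
def L2W(x,y,z): c,s=np.cos(YAW),np.sin(YAW); return np.array([O[0]+c*x-s*y,O[1]+s*x+c*y,z])
def W2L(p): c,s=np.cos(YAW),np.sin(YAW); d=np.array(p[:2])-O; return np.array([c*d[0]+s*d[1],-s*d[0]+c*d[1],p[2]])
def att(beta): # tool pitched: beta=pi/2 down; smaller -> pointing to lane +y ; jaws in the lane y-z plane
    b=beta; Z=R.from_euler('z',YAW).as_matrix()
    X=np.array([0,np.cos(b),-np.sin(b)]); z=np.array([0,np.sin(b),np.cos(b)]); return Z@np.c_[X,np.cross(z,X),z]
def st():
    s=sense(); return s,np.array(s["eef_pos"]),R.from_quat(s["tcp_rot"],scalar_first=True).as_matrix()
def to(lane,beta):
    s,p,M=st(); d=L2W(*lane)-p
    print("t",round(s["time"],2),"tcp lane",W2L(p).round(1),"F",np.round(s["contact_force"],1),"gap",round(s["finger_gap"],1),"q",np.round(s["joints"],2))
    print("turn",R.from_matrix(M.T@att(beta)).as_rotvec().round(3),"shift cm now axes",(M.T@d/10).round(2),"after-turn axes",(att(beta).T@d/10).round(2))
E
python3 - <<'E'
from h import *
to((-36,-235,240),np.pi/2)
for n,u,v,z in(("stapler",525,258,48),("g2",452,331,62),("g1",333,339,62),("stamp",266,270,69)): print(n,W2L(onz("top",u,v,z)).round())
print("tape",W2L(onz("side",424,370,50)).round(),"glue",W2L(onz("side",363,222,92)).round(),"stapler",W2L(onz("side",290,382,48)).round())
E
```

```text
t 0.1 tcp lane [-355.   673.7  230.2] F [-0.   0.3  0.5] gap 85.3 q [ 1.12  0.05  1.61 -0.    1.48 -0.12]
turn [-0.381 -0.002 -0.001] shift cm now axes [ -0.86 -63.39 -72.51] after-turn axes [ -0.98 -31.9  -90.87]
stapler [ -69. -282.   48.]
g2 [-214. -119.   62.]
g1 [-222.  120.   62.]
stamp [-80. 251.  69.]
tape [ 115. -226.   50.] glue [ 63. 208.  92.] stapler [ -66. -253.   48.]
```

```bash
python3 -m inch '[[-0.127,0,0,0,-3,-3.5,1],[-0.127,0,0,0,-2.5,-3.8,1],[-0.127,0,0,0,-2,-4.2,1],[0,0,0,0,-1.6,-4.7,1],[0,0,0,0,-1.6,-4.7,1],[0,0,0,0,-1.6,-4.7,1],[0,0,0,0,-1.6,-4.7,1],[0,0,0,0,-1.6,-4.7,1],[0,0,0,0,-1.6,-4.7,1],[0,0,0,0,-1.6,-4.7,1],[0,0,0,0,-1.6,-4.7,1],[0,0,0,0,-1.6,-4.7,1]]' 60; python3 -c "
from h import *
to((-36,-235,240),np.pi/2)"
```

```text
time: 1.3
eef_pos: [424.5, 45.0, 225.2]
tcp_rot: [-0.477, 0.52, -0.482, -0.519]
contact_force: [1.2, 0.7, -0.2]
finger_gap: -0.1
t 1.3 tcp lane [-160.8  117.7  225.2] F [ 1.2  0.7 -0.2] gap -0.1 q [-0.06 -0.45  2.05 -0.01  1.54 -1.71]
turn [ 0.029 -0.007 -0.004] shift cm now axes [ -1.29 -11.43 -35.63] after-turn axes [ -1.48 -12.48 -35.27]
```

```bash
python3 -m inch '[[0.03,0,0,0,-1.5,-4.5,1],[0,0,0,0,-1.6,-4.5,1],[0,0,0,0,-1.6,-4.5,1],[0,0,0,0,-1.6,-4.5,1],[0,0,0,-0.4,-1.6,-4.5,1],[0,0,0,-0.4,-1.6,-4.5,1],[0,0,0,-0.4,-1.6,-4.5,1],[0,0,0,0,-1.2,-3.5,1]]'; python3 -c "
from h import *
to((-36,-220,150),.85)"
```

```text
time: 2.1
eef_pos: [565.8, -315.3, 234.6]
tcp_rot: [0.487, -0.51, 0.492, 0.511]
contact_force: [0.8, -0.4, -0.6]
finger_gap: -0.0
t 2.1 tcp lane [ -37.7 -249.2  234.6] F [ 0.8 -0.4 -0.6] gap -0.0 q [-0.62  0.11  1.55 -0.01  1.49 -2.23]
turn [-0.009 -0.724 -0.003] shift cm now axes [ 8.45 -0.2   2.95] after-turn axes [ 8.28 -0.17 -3.39]
```

```bash
python3 -m inch '[[0,-0.145,0,0,0,0,1],[0,-0.145,0,0,0,0,1],[0,-0.145,0,0,0,0,1],[0,-0.145,0,0,0,0,1],[0,-0.145,0,0,0,0,1]]'; python3 -c "
from h import *
b=.85;n=np.array([np.sin(b),np.cos(b)]);t=np.array([np.cos(b),-np.sin(b)])
touch=np.array([-100,85])-21.5*n+22*t; print('touch',touch,'pre',touch-18*n,'far',touch-18*n-130*t)
p=touch-18*n
to((-36,*(p-110*t)),b); to((-36,*p),b)"
```

```text
time: 2.6
eef_pos: [567.3, -318.7, 236.2]
tcp_rot: [0.634, -0.289, 0.278, 0.662]
contact_force: [-0.6, 0.1, -0.0]
finger_gap: 0.3
touch [-101.6328995    54.28219345] pre [-115.15594679   42.40249682] far [-200.95375576  140.06894949]
t 2.6 tcp lane [ -36.3 -252.7  236.2] F [-0.6  0.1 -0. ] gap 0.3 q [-0.82  0.42  1.3   0.5   1.98 -2.36]
turn [-0.007  0.024  0.004] shift cm now axes [12.57  0.   -2.77] after-turn axes [12.64 -0.03 -2.46]
t 2.6 tcp lane [ -36.3 -252.7  236.2] F [-0.6  0.1 -0. ] gap 0.3 q [-0.82  0.42  1.3   0.5   1.98 -2.36]
turn [-0.007  0.024  0.004] shift cm now axes [23.57  0.04 -3.03] after-turn axes [23.64 -0.03 -2.46]
```

```bash
python3 -m inch '[[0,0.02,0,3,0,-2.5,1],[0,0,0,4.5,0,0,1],[0,0,0,4.5,0,0,1],[0,0,0,4,0,0,1],[0,0,0,3.5,0,0,1],[0,0,0,2.5,0,0,1],[0,0,0,0,0,0,1]]'; python3 -c "
from h import *
to((-36,-101.6,54.3),.85)
grab('side','s1')
i=cv2.imread('pics/s1.png');cv2.imwrite('pics/s1c.png',cv2.resize(i[180:400,200:460],None,fx=2.7,fy=2.7))"
```

```text
time: 3.3
eef_pos: [557.0, -189.4, 39.6]
tcp_rot: [0.633, -0.289, 0.287, 0.658]
contact_force: [-0.2, -0.2, -0.0]
finger_gap: -0.0
t 3.3 tcp lane [ -40.2 -123.    39.6] F [-0.2 -0.2 -0. ] gap -0.0 q [-0.7   0.45  1.62  0.52  1.61 -2.42]
turn [-0.02   0.012  0.002] shift cm now axes [ 0.34 -0.37  2.58] after-turn axes [ 0.31 -0.42  2.58]
```

View pics/s1c.png

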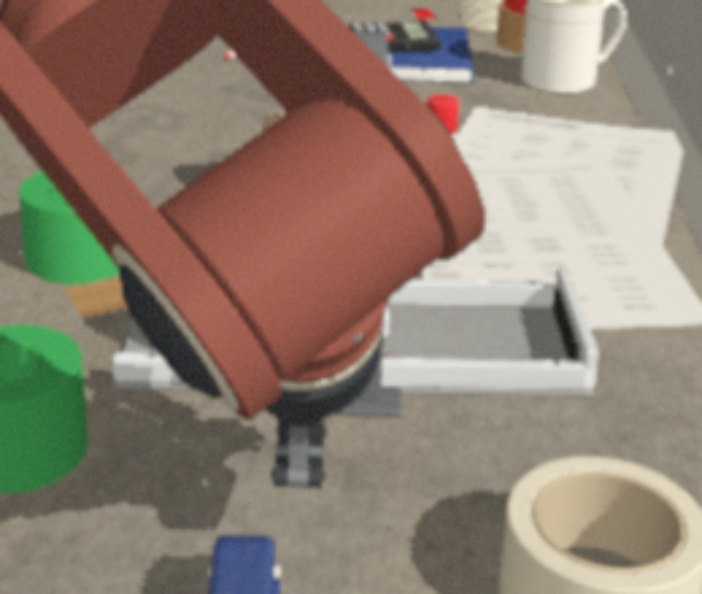

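```bash
python3 -m inch '[[0,0,0,0.5,-0.4,0.8,1],[0,0,0,0.3,0,0.8,1],[0,0,0,0,0,0.6,1]]'; python3 -c "
from h import *
to((-36,-101.6,54.3),.85)"
```

```text
time: 3.65
eef_pos: [563.8, -171.4, 53.3]
tcp_rot: [0.634, -0.292, 0.287, 0.656]
contact_force: [0.7, 0.0, -0.1]
finger_gap: -0.3
t 3.65 tcp lane [ -32.5 -105.4   53.3] F [ 0.7  0.  -0.1] gap -0.3 q [-0.67  0.42  1.63  0.53  1.61 -2.39]
turn [-0.018  0.006  0.009] shift cm now axes [0.18 0.36 0.34] after-turn axes [0.18 0.35 0.35]
```

```bash
python3 -m inch '[[0,0,0,0.4,0.2,0.4,1],[0,0,0,-0.8,0,0.8,1],[0,0,0,-0.8,0,0.85,1],[0,0,0,-0.75,0,0.9,1],[0,0,0,-0.7,0,0.9,1],[0,0,0,-0.65,0,0.95,1]]'; python3 -c "
from h import *
to((-36,-101.6,54.3),.85)"; python3 -m inch '[[0,0,0,-0.65,0,0.95,1],[0,0,0,-0.6,0,1,1],[0,0,0,-0.55,0,1,1]]';python3 -c "
from h import *
to((-36,-101.6,54.3),.85)
im,d=grab('top','t2');cv2.imwrite('pics/t2c.png',cv2.resize(im[150:350,270:570,::-1],None,fx=2.6,fy=2.6))"
```

```text
time: 4.25
eef_pos: [562.3, -159.1, 117.3]
tcp_rot: [0.634, -0.295, 0.288, 0.654]
contact_force: [-0.2, -1.8, -0.8]
finger_gap: 0.1
t 4.25 tcp lane [-33.4 -93.  117.3] F [-0.2 -1.8 -0.8] gap 0.1 q [-0.66  0.31  1.64  0.54  1.68 -2.33]
turn [-0.017  0.     0.012] shift cm now axes [ 4.17  0.23 -4.81] after-turn axes [ 4.17  0.26 -4.8 ]
time: 4.55
eef_pos: [562.0, -147.5, 153.9]
tcp_rot: [0.634, -0.295, 0.287, 0.654]
contact_force: [0.2, -1.2, 0.2]
finger_gap: 0.0
t 4.55 tcp lane [-33.1 -81.5 153.9] F [ 0.2 -1.2  0.2] gap 0.0 q [-0.64  0.25  1.64  0.55  1.72 -2.29]
turn [-0.016  0.001  0.012] shift cm now axes [ 6.14  0.24 -8.09] after-turn axes [ 6.16  0.29 -8.08]
```

View pics/t2c.png

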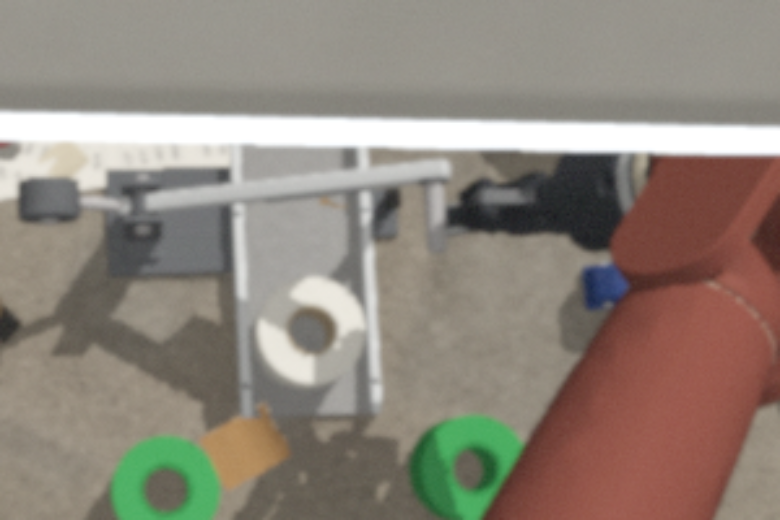

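The arm bar is rising (its end is at crop (440,170)) with the peg on the fingers at (437,235), so I'll carry on along the arc.

```bash
python3 -m inch '[[0,0,0,-0.45,0,1.05,1],[0,0,0,-0.4,0,1.1,1],[0,0,0,-0.3,0,1.1,1],[0,0,0,-0.25,0,1.1,1],[0,0,0,-0.2,0,1.15,1],[0,0,0,-0.15,0,1.15,1],[0,0,0,-0.1,0,1.15,1],[0,0,0,0,0,1.15,1],[0,0,0,0,0,1.15,1]]'; python3 -c "
from h import *
to((-36,-101.6,54.3),.85)"
```

```text
time: 5.5
eef_pos: [560.4, -77.8, 243.4]
tcp_rot: [0.635, -0.295, 0.286, 0.654]
contact_force: [-0.5, -0.2, -0.4]
finger_gap: 0.1
t 5.5 tcp lane [-31.3 -11.8 243.4] F [-0.5 -0.2 -0.4] gap 0.1 q [-0.55  0.09  1.67  0.6   1.79 -2.15]
turn [-0.014  0.002  0.013] shift cm now axes [  8.23   0.31 -19.25] after-turn axes [  8.28   0.47 -19.23]
```

```bash
python3 -m inch '[[0,0,0,0.1,0,1,1],[0,0,0,0.1,0,1,1],[0,0,0,0,0,0,1],[0,0,0,0,0,0,1],[0,0,0,0,0,0,1],[0,0,0,0,0,0,1],[0,0,0,0,0,0,1],[0,0,0,0,0,0,1],[0,0,0,0,0,0,1],[0,0,0,0,0,0,1],[0,0,0,0,0,0,1],[0,0,0,0,0,0,1]]'; python3 -c "
from h import *
to((-200,-130,200),np.pi/2)
im,d=grab('top','t3');cv2.imwrite('pics/t3c.png',cv2.resize(im[150:350,270:570,::-1],None,fx=2.6,fy=2.6))"
```

```text
time: 6.7
eef_pos: [559.5, -59.5, 255.6]
tcp_rot: [0.634, -0.295, 0.286, 0.655]
contact_force: [0.8, 0.6, -0.3]
finger_gap: 0.1
t 6.7 tcp lane [-31.2   6.6 255.6] F [ 0.8  0.6 -0.3] gap 0.1 q [-0.53  0.06  1.68  0.61  1.79 -2.11]
turn [-0.019  0.723  0.006] shift cm now axes [ -5.07  16.61 -14.17] after-turn axes [  5.56  16.88 -13.66]
```

View pics/t3c.png

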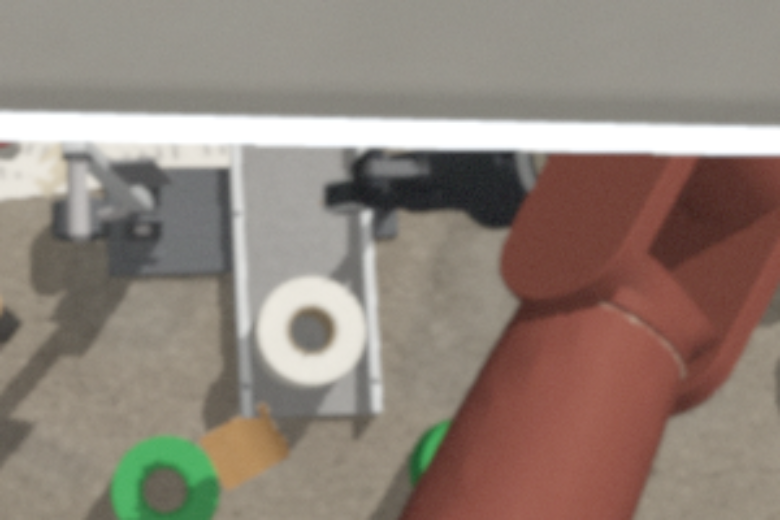

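Barrier fully raised: the peg is now at crop (78,195), left of the yoke. The roll hasn't moved. Next, untilt and go behind the roll.

```bash
python3 -m inch '[[0,0.145,0,-1,2,0,0.5],[0,0.145,0,-1,2,0,0.5],[0,0.145,0,0,3,0,0.5],[0,0.145,0,0,3,0,0.5],[0,0.145,0,0,3,0,0.5]]'; python3 -c "
from h import *
to((-178,1,150),np.pi/2)"
```

```text
time: 7.25
eef_pos: [428.1, -80.3, 270.4]
tcp_rot: [-0.488, 0.51, -0.5, -0.502]
contact_force: [-0.7, 2.4, -0.7]
finger_gap: 42.6
t 7.25 tcp lane [-163.4   -7.6  270.4] F [-0.7  2.4 -0.7] gap 42.6 q [-0.34 -0.45  1.98 -0.02  1.6  -1.94]
turn [-0.026 -0.021 -0.005] shift cm now axes [12.02  1.42  1.08] after-turn axes [12.04  1.46  0.86]
```

```bash
python3 -m inch '[[-0.026,-0.02,0,1,1.5,1,0.5],[0,0,0,4,0,0,0.5],[0,0,0,4,0,0,0.5],[0,0,0,3.5,0,0,0.5],[0,0,0,0,0,0,0.5]]'; python3 -c "
from h import *
to((-178,1,27),np.pi/2)"
```

```text
time: 7.75
eef_pos: [411.8, -68.0, 147.3]
tcp_rot: [-0.486, 0.518, -0.485, -0.51]
contact_force: [-0.8, 0.8, -0.3]
finger_gap: 42.7
t 7.75 tcp lane [-179.1    5.5  147.3] F [-0.8  0.8 -0.3] gap 42.7 q [-0.34 -0.43  2.17 -0.    1.39 -1.97]
turn [ 0.008 -0.007  0.009] shift cm now axes [12.03  0.   -0.36] after-turn axes [12.03 -0.11 -0.45]
```

```bash
python3 -m inch '[[0,0,0,3.5,0,-0.4,0.5],[0,0,0,3.5,0,0,0.5],[0,0,0,3,0,0,0.5],[0,0,0,1.5,0,0,0.5],[0,0,0,0.3,0,0,0.5]]'; python3 -c "
from h import *
to((-178,1,27),np.pi/2)
grab('side','s4')
i=cv2.imread('pics/s4.png');cv2.imwrite('pics/s4c.png',cv2.resize(i[160:380,180:440],None,fx=2.7,fy=2.7))"
```

```text
time: 8.25
eef_pos: [420.7, -75.3, 36.1]
tcp_rot: [-0.488, 0.523, -0.483, -0.505]
contact_force: [-0.6, 0.7, 0.4]
finger_gap: 42.9
t 8.25 tcp lane [-170.6   -2.3   36.1] F [-0.6  0.7  0.4] gap 42.9 q [-0.35 -0.25  2.24 -0.    1.13 -1.98]
turn [ 0.008 -0.012  0.023] shift cm now axes [0.89 0.76 0.35] after-turn axes [0.91 0.74 0.33]
```

View pics/s4c.png

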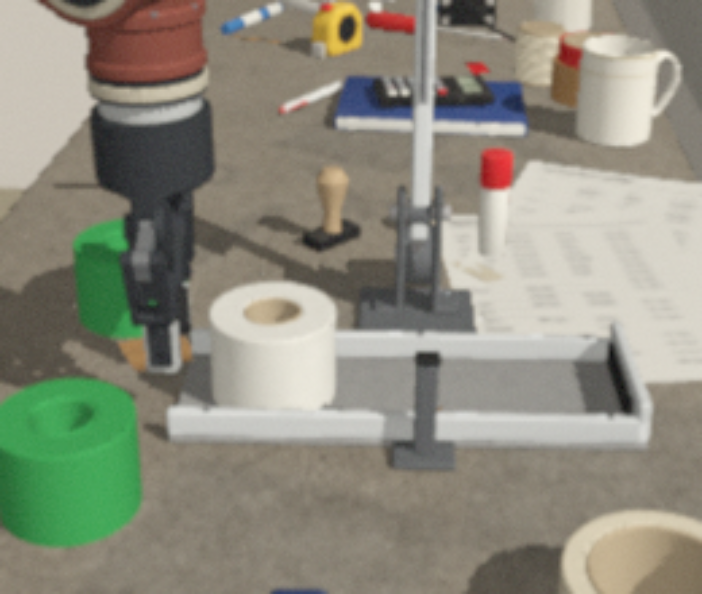

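```bash
python3 -m inch '[[0,0,0.02,0.9,0.3,0.3,0.5],[0,0,0,0,-1,0,0.5],[0,0,0,0,-1,0,0.5],[0,0,0,0,-0.8,0,0.5],[0,0,0,0,-0.8,0,0.5],[0,0,0,0,-0.8,0,0.5],[0,0,0,0,-0.8,0,0.5],[0,0,0,0,-0.8,0,0.5]]'; python3 -c "
from h import *
to((44,0,28),np.pi/2)"
```

```text
time: 9.1
eef_pos: [487.2, -70.1, 33.4]
tcp_rot: [-0.484, 0.521, -0.487, -0.508]
contact_force: [-0.4, -0.3, 0.3]
finger_gap: 42.5
t 9.1 tcp lane [-103.9   -0.4   33.4] F [-0.4 -0.3  0.3] gap 42.5 q [-0.29 -0.06  2.08 -0.01  1.11 -1.91]
turn [ 0.008 -0.016  0.01 ] shift cm now axes [  0.69 -14.79  -0.06] after-turn axes [  0.54 -14.79   0.04]
```

```bash
python3 -m inch '[[0,0,0.01,0.3,-0.8,0,0.5],[0,0,0,0.1,-0.8,0,0.5],[0,0,0,0,-0.8,0,0.5],[0,0,0,0,-0.8,0,0.5],[0,0,0,0.1,-0.8,0,0.5],[0,0,0,0,-0.8,0,0.5],[0,0,0,0,-0.8,0,0.5],[0,0,0,0.1,-0.8,0,0.5],[0,0,0,0,-0.8,0,0.5],[0,0,0,0,-0.8,0,0.5],[0,0,0,0.1,-0.8,0,0.5],[0,0,0,0,-0.8,0,0.5]]'; python3 -c "
from h import *
to((44,0,28),np.pi/2)
grab('side','s5')
i=cv2.imread('pics/s5.png');cv2.imwrite('pics/s5c.png',cv2.resize(i[160:380,180:440],None,fx=2.7,fy=2.7))"
```

```text
time: 10.3
eef_pos: [591.2, -64.4, 26.8]
tcp_rot: [-0.481, 0.518, -0.49, -0.511]
contact_force: [-1.8, -0.7, 0.8]
finger_gap: 42.8
t 10.3 tcp lane [ 0.2  0.1 26.8] F [-1.8 -0.7  0.8] gap 42.8 q [-0.23  0.19  1.83 -0.02  1.12 -1.85]
turn [ 0.008 -0.016 -0.002] shift cm now axes [-0.13 -4.38 -0.04] after-turn axes [-0.12 -4.38 -0.01]
```

View pics/s5c.png

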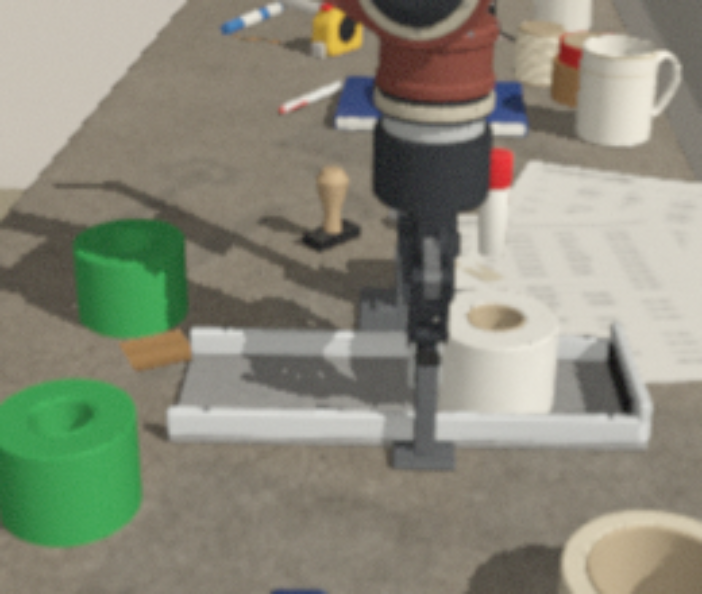

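The roll is upright and past the barrier at crop (497,350), with a gap of roughly 45 mm to the stop. I'll push on slowly.

```bash
python3 -m inch '[[0,0,0,0,-0.7,0,0.5],[0,0,0,0,-0.7,0,0.5],[0,0,0,0,-0.6,0,0.5],[0,0,0,0,-0.5,0,0.5],[0,0,0,0,-0.4,0,0.5],[0,0,0,0,-0.3,0,0.5],[0,0,0,0,-0.3,0,0.5]]'; python3 -c "
from h import *
to((44,0,28),np.pi/2)"
```

```text
time: 11.05
eef_pos: [630.4, -62.2, 26.8]
tcp_rot: [-0.481, 0.518, -0.49, -0.51]
contact_force: [-2.3, -0.1, 1.4]
finger_gap: 42.7
t 11.05 tcp lane [39.5  0.3 26.8] F [-2.3 -0.1  1.4] gap 42.7 q [-0.21  0.27  1.73 -0.02  1.14 -1.83]
turn [ 0.008 -0.016 -0.001] shift cm now axes [-0.12 -0.45 -0.04] after-turn axes [-0.12 -0.45 -0.03]
```

```bash
for i in 1 2 3; do :; done; python3 -m inch '[[0,0,0,0,-0.3,0,0.5],[0,0,0,0,-0.2,0,0.5]]' | grep -E "eef|force"; python3 -m inch '[[0,0,0,0,-0.2,0,0.5],[0,0,0,0,-0.2,0,0.5]]' | grep -E "eef|force"
```

```text
eef_pos: [634.8, -61.9, 26.7]
contact_force: [-10.7, -0.2, 7.8]
eef_pos: [634.5, -61.9, 26.7]
contact_force: [-12.3, -0.6, 8.7]
```

The roll has stalled at lane x 44 under about 12 N, which is where the stop should be. Now I'll back off and lift clear.

```bash
python3 -m inch '[[0,0,0,0,1,0,0.5],[0,0,0,0,2,0,0.5],[0,0,0,0,3,0,0.5],[0,0,0,-1,4,0,0.5],[0,0,0,-4,2,0,0.5],[0,0,0,-4.5,2,0,0.5],[0,0,0,-4.5,2,0,0.5],[0,0,0,-3,4,0,0.5],[0,0,0,0,4,0,0.5],[0,0,0,0,4,0,0.5],[0,0,0,0,0,0,0.5],[0,0,0,0,0,0,0.5]]'; python3 - <<'E'
from h import *
im,d=grab('side','s6'); i=im[...,::-1]
to((44,0,28),np.pi/2)
im2,d2=grab('top','t6')
cv2.imwrite('pics/f.png',np.vstack([cv2.resize(i[160:470,180:480],(600,300*600//300*310//300)[:2])[:, :] if 0 else cv2.resize(i[120:480,180:480],(400,480))]))
P=cloud('side',d); L=(P-np.r_[O,0])@np.array([[np.cos(YAW),-np.sin(YAW),0],[np.sin(YAW),np.cos(YAW),0],[0,0,1]])
m=(L[...,2]>55)&(L[...,2]<75)&(abs(L[...,1])<50)&(L[...,0]>30)&(L[...,0]<150); q=L[m]
print(len(q),q.min(0).round(),q.max(0).round(),np.median(q[:,2]).round())
E
```

```text
time: 12.65
eef_pos: [350.2, -75.5, 205.2]
tcp_rot: [-0.481, 0.522, -0.489, -0.507]
contact_force: [0.3, -0.2, 0.7]
finger_gap: 42.6
t 12.7 tcp lane [-241.     1.1  205. ] F [ 0.7  0.2 -0.4] gap 42.7 q [-0.41 -0.67  2.23 -0.02  1.57 -2.04]
turn [ 0.009 -0.023  0.005] shift cm now axes [ 17.85 -28.4    0.04] after-turn axes [ 17.7  -28.5   -0.11]
1075 [ 50. -43.  55.] [134.  43.  70.] 67.0
```

View pics/s6.png

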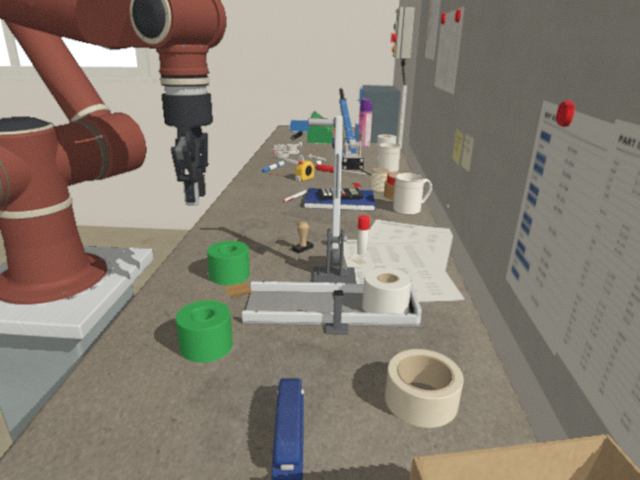

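The side view shows the barrier raised at (337,180) and the roll upright at (387,290) against the end stop, spanning lane x 50 to 134. The stapler, tape, stamp and glue stick are where they were. Handing in.

```bash
python3 -c "
from cell import finish_job; print(finish_job())"
```

```text
the job is handed in; nothing more can be done
None
```

The barrier is raised and the white label roll rests against the end stop; I handed the job in after about 12.7 s of robot time.

- **Barrier:** I pushed the peg up from the right with closed, tilted fingers, following its arc to about 0.95 rad. It then tipped over by itself to fully raised, and was still raised in the last picture.
- **Roll:** I pushed it along the lane with the fingers half open until it stalled against the stop under about 12 N, then backed off and lifted clear. The last depth check puts it upright, centred at about lane x 92 mm, against a target of 91 mm.
- **Surroundings:** By eye, the tape roll, stapler, stamp and glue stick stand where they did in the first picture. The highest wrist force I read was about 15 N, while the roll was against the stop.

No check failed or disagreed.

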